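Slide a serving slab out of the length gauge and add it to the packing rack

ROBOT

A 6-joint arm with a two-finger parallel gripper is mounted at the origin on the work surface. World frame = base frame: x ahead of the robot, y to its left, z up, the work surface at z = 0. Lengths are in m, angles in degrees, forces in N, time in s.
With the tool pointing down it reaches from about 0.325 to 0.775 m from the base axis. Payload 9.3 kg.
Tool frame: the origin (TCP) lies midway between the tips of the shut fingers; the grasp point (between the pads) lies 19 mm behind it (ctrl.grip_depth is the distance from the TCP to the grasp point, in m); z points along the fingers, y is the line along which they close (so a half turn about z gives the same grasp; the last joint's range is limited). The gripper opens to 85 mm and grips with 20 to 120 N. Pads are 22 mm wide; open, the fingers measure 114 mm over their backs; the gripper's body (76 mm by 85 mm) begins 54 mm behind the grasp point. The pads swing forward as they close: fully open they stand 13 mm farther back than shut.
Start: joints at [-84.431, 14.817, 1.232, 76.415, 0, 81.257], TCP at [0.136, -0.533, 0.231] pointing down, gripper open.
Joint ranges: [-174.27, 174.27], [-52.1, 104.24], [-59.71, 78.15], [-110.17, 111.67], [-87.03, 83.33], [-180, 180]. Speed limits (degrees/s): [127.2, 127.2, 159.86, 180, 180, 180].

INTERFACE

Orientations are given as [roll, pitch, yaw] about the fixed x, y, z axes, in that order (R = Rz(yaw) Ry(pitch) Rx(roll)).
In Python, from cell import ctrl gives the robot as it stands.
- The arm moves only by the shell command python3 -m pendant 'ROWS' [OPENING] [FORCE]. ROWS is JSON, a list of rows, each a list of 6 numbers: the shift along the tool's x, y, z in mm, then the turn, a rotation vector about the tool's x, y, z in rad. In form: [[x, y, z, rx, ry, rz], ...]. A call has exactly 5 rows; each row is the pose to reach, as a shift and turn from the pose commanded when the call began, along the tool's axes at that moment; what a row does not reach only later rows make up. A row lasts 1/8 s, in which the tool goes at most 62.5 mm and 10.7 degrees, less where a joint would pass 70% of its speed; a pose out of reach is approached as far as the arm can. A call with a gripper value outside its range is refused whole. OPENING is the opening in per cent of the stroke, from 0 (shut) to 100 (fully open), set as the call begins (- or left out, the last holds). The fingers move at their own pace and stop on an object; FORCE is the grip in N (left out, the last holds). Time passes only in rows, so rows that repeat a pose let the fingers close, or fill a call up. It gives the time, the measured TCP pose, the force, the opening and the grip force at its end, in the units of the state.
- ctrl.get_state(): the state, without advancing time (a new reading comes with each control period).
- ctrl.capture(name): name is "side" or "top"; returns a dict with "color" (384x512x3 uint8, red, green, blue), "z_map" (384x512 float32, m along the optical axis (not along the pixel's ray), 0 where there is no reading), "camera_matrix" (3x3 intrinsics, pixels), "k1" (the pictures are not rectified: a ray, as slopes to the right and down, at radius r is drawn at 1 + k1 r^2 times it, then the intrinsics apply), "R" (3x3) and "t" (3): a world point X has camera coordinates R X + t. Camera axes: x right, y down, z forward; pixel columns grow to the right and rows downward; lengths in m; the calibration is good to about 2 mm. A picture is of the moment at which its call begins.
- ctrl.sign_off(): hands the job in; it is judged then, once.
The state is a dict: "time_s": time; "q": joint angles; "qvel": joint speeds; "joint_efforts": joint torques, N m; "tcp_pos": TCP position; "ee_rot": TCP orientation; "contact_force": force on the tool from outside, world axes, zero at the start; "wrist_torque": the same for the moment, N m; "opening": finger opening in m; "finger_force": force on a finger pad.
Only numpy, scipy, OpenCV 4.12 (cv2) and the standard library are available. Lean on these libraries where they do the work, as an engineer would, in place of code of your own. Each camera call takes 0.05 s, during which the arm holds its last target. There are 200 camera calls.

TASK

Slide the loose flat stoneware slab along the gauge channel until its end reaches the stop, take it by the overhanging end and lay it flat on the cork-topped rest, letting go of it. Then take it by its middle and stack it flat on the two slabs already in the packing rack, fully down between the rack's walls. Set it down gently, never letting it drop, and leave the bowl, mug and carton alone.

Things in the scene. Friction and masses are not known exactly. Their poses are not given: they have to be found in the camera images.
- slab: loose flat slab of white stoneware to be moved: 170 long (own x) x 62 wide (own y) x 8 thick, about 0.2 kg, the same turned half round; origin at the centre of its underside, z up. Starts in the gauge channel, flat on its floor, centre at the gauge's x -10 to +10, sliding freely at a few newtons. Its +x end face, just inside the channel's open +x end, can be pushed with shut fingers.
- gauge: fixed aluminium length gauge: straight channel 200 long (own x -100 to +100), 90 wide over all, open at both ends; origin on the table under its centre. Channel floor 45 above the table, 66 wide between two side rails; rail tops at 53, level with the slab's top, so the slab cannot be gripped by its sides inside it. The -x end roughly faces the robot.
- stop_face (a point): middle of the upper edge of the gauge's dark stop, 53 above the table, on the face turned to the slab, at gauge x -155. Stop 30 wide, joined to the gauge by a foot 30 wide, 8 high. A slab against the stop has its centre at gauge x -70 and overhangs the channel's -x end by 55, with open air beside and beneath for fingers.
- rest: fixed wooden rest: batten 110 long (own x) x 36 wide with a flat cork top 45 above the table, on a foot 130 x 70 x 10 high; origin on the table under its centre. The slab laid lengthwise on it sticks out 13 on each side, so fingers can pass on both sides of it.
- rack: fixed dark steel packing rack: two end pockets facing each other along own x; origin on the table under its centre. Inside 180 long (own x) x 70 wide (own y), floor 22 above the table. End and side walls rise to 58, then flare outwards to 69. Side walls cover only the ends (|x| over 40), so a slab goes in only when held by its middle.
- stack_place (a point): where the centre of the loose slab's underside belongs: on the rack's axis, 38 above the table, on top of the two slabs there. On both sides of it is a gap 80 long (rack x) without side walls where fingers fit; the floor there is just a spine 40 wide.
- pile_low: slab like the loose one, lying on the rack's floor; origin at the centre of its underside
- pile_top: slab like the loose one, lying on pile_low; the loose slab goes on top of it; origin at the centre of its underside
- bowl: bystander: white bowl, 100 across, 50 high, origin under its centre
- mug: bystander: blue-glazed mug, 80 across, 90 high, handle on own +y, origin under its centre
- carton: bystander: cardboard carton 120 (own x) x 90 x 70 high, origin under its centre
There are look-alikes about, which are no part of the job. What is shaped like the slab but blue is not meant. Leave any red look-alike of the pile_top alone.

How it is judged:
By the outcome, as a careful person would: the job done as asked, in the order asked, and still so for the second after the job is handed in, with the robot touching nothing.
It also fails if it takes over 61 s, if anything falls off the work surface, if the arm or the gripper's body presses on something with over 40 N, if the wrist force passes 120 N, or if a joint passes its speed limit or range.

## Working session

There is one attempt and no reset: what is moved stays moved. The work goes in short steps, Python scripts to look and compute and a shell command to move; the robot and the scene stay as the last step left them, time stands still between calls to the robot, and variables do not carry over. Pictures are saved under pics/ and viewed, at most 10 in all, crops included, and the job is handed in when it is done.

```bash
mkdir -p pics; ls
python3 - <<'E'
from cell import ctrl
import cv2,numpy as np
for n in("top","side"):
    c=ctrl.capture(n); np.savez(f"{n}0.npz",**c)
    cv2.imwrite(f"pics/{n}0.png",c["color"][...,::-1])
print(ctrl.get_state())
E
```

```text
pics
{'time_s': 0.1, 'q': array([-8.44312513e+01,  1.48491111e+01,  1.19302063e+00,  7.64136237e+01,
        2.12524820e-03,  8.12572843e+01]), 'qvel': array([-0.01244963, -0.09943119,  0.14813547,  0.01264525,  0.05182714,
        0.11083851]), 'joint_efforts': array([ 3.97442869e-03, -5.56696057e+01,  3.45069802e+01,  1.17330343e-02,
       -8.47912725e-05,  3.88630568e-06]), 'tcp_pos': array([ 0.1359443 , -0.53268501,  0.23070421]), 'ee_rot': array([-1.79931419e+02, -1.26969555e-02,  1.43114555e+01]), 'contact_force': array([ 5.47539146e-01, -4.33558865e-05,  8.40266067e-01]), 'wrist_torque': array([-0.08436754,  0.00615406, -0.00025444]), 'finger_force': 0.0, 'opening': 0.08528151479968044}
```

View pics/top0.png

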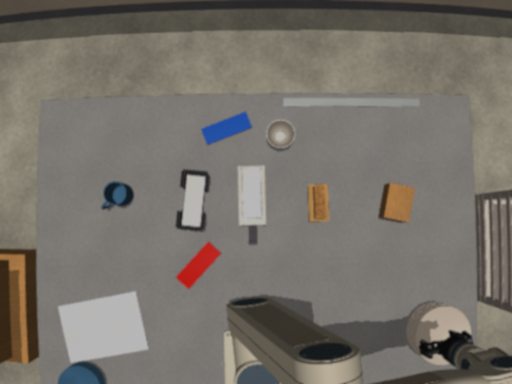

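View pics/side0.png

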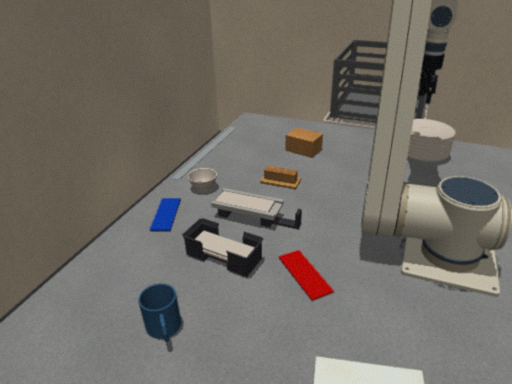

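Top view: the loose white slab lies in the gauge at (252,195) with the stop at (253,240). The rack with its white pile is at (193,200), the rest at (318,202), the mug at (117,194), the bowl at (280,134) and the carton at (397,202).

Look-alikes:
- Blue slab (226,128): not meant.
- Red slab (198,265): leave alone.
- White pile in the rack (193,200): this is the target for stacking, not the loose slab.
- White sheet (103,325): not a slab.

I choose the white one in the gauge at (252,195).

```bash
cat > h.py <<'E'
import numpy as np,cv2
def cloud(c):
    z=c["z_map"];K=c["camera_matrix"];h,w=z.shape;k=float(c["k1"])
    u,v=np.meshgrid(np.arange(w),np.arange(h))
    p=np.stack([(u-K[0,2])/K[0,0],(v-K[1,2])/K[1,1]],-1).astype(float);q=p.copy()
    for _ in range(8): q=p/(1+k*(q**2).sum(-1,keepdims=True))
    X=np.concatenate([q*z[...,None],z[...,None]],-1)
    W=(X-c["t"])@c["R"]; W[z==0]=np.nan
    return W
def rect(P):
    (c,s,a)=cv2.minAreaRect((P[:,:2]*1000).astype(np.float32)); 
    return np.round(c,1),np.round(s,1),round(a,1)
E
python3 - <<'E'
from h import *
for n in("top","side"):
    c=dict(np.load(n+"0.npz"));W=cloud(c);I=c["color"].astype(int);g=I.sum(-1)/3
    print(n,c["camera_matrix"][0,0],c["k1"],-c["R"].T@c["t"])
    boxes=dict(gauge=(228,158,275,250),rack=(170,164,215,236),rest=(300,178,338,228)) if n=="top" else dict(gauge=(205,185,305,230),rack=(180,215,268,275),rest=(255,162,305,190))
    for k,(a,b,e,f) in boxes.items():
        P=W[b:f,a:e].reshape(-1,3);C=I[b:f,a:e].reshape(-1,3);zz=P[:,2]
        m=zz>0.028 if k!="rest" else zz>0.03
        print(k,rect(P[m]),np.round(np.nanpercentile(zz,[5,50,90,98])*1000,1))
        br=C.mean(1)
        if k!="rest":
            m=(br>(165 if k=='gauge' else 150))&(zz>0.022);print(' bright',rect(P[m]),m.sum(),np.median(P[m],0).round(4))
            if k=="gauge":
                m=(br<75)&(zz>0.035);print(' stop',rect(P[m]) if m.sum()>3 else 0,m.sum())
            else:
                m=(br<75)&(zz>0.045);print(' walls',rect(P[m]),m.sum())
    a,b,e,f=boxes["gauge"]
    cv2.imwrite(f"pics/{n}g.png",cv2.resize(c["color"][b-4:f+4,(a if n=='side' else 165)-4:e+4,::-1],None,fx=5,fy=5,interpolation=2))
E
```

```text
top 416.52420574084874 -0.140385644923961 [ 0.4915453  -0.00613863  1.45084484]
gauge (array([546.8,  13.4]), array([263.1,  90.1]), 0.8) [-4.5  3.  54.3 57.4]
 bright (array([579.9,  14.7]), array([ 84.5, 195.9]), 89.4) 1392 [0.5765 0.0157 0.0525]
 stop (array([423.4,  14.8]), array([20. ,  3.6]), 89.4) 13
rack (array([565.5, 214.5]), array([ 94.8, 199.5]), 83.6) [-4.   4.8 59.7 69.4]
 bright (array([565.5, 214.6]), array([ 63.6, 169.1]), 83.1) 879 [0.5654 0.2141 0.0382]
 walls (array([565.1, 213. ]), array([ 92.8, 199.2]), 84.1) 362
rest (array([ 553. , -214.2]), array([103.4,  37.5]), 1.8) [-5.   2.3 44.5 48.8]
side 403.2123636922718 -0.06059752819868385 [0.15880812 0.9437619  0.72121771]
gauge (array([596.8,  67.1]), array([222.1, 354.7]), 83.9) [-2.3  1.6 53.2 55.6]
 bright (array([579. ,  16.2]), array([ 65.2, 189.2]), 89.0) 600 [0.5829 0.0186 0.0528]
 stop (array([526.5,  92.1]), array([262.9, 123.6]), 14.7) 216
rack (array([560. , 154.9]), array([216.1, 204. ]), 83.6) [-2.1  4.9 56.1 68.1]
 bright (array([569.4, 214.5]), array([ 65.4, 162.3]), 84.3) 719 [0.57   0.2103 0.0377]
 walls (array([565.8, 215.9]), array([ 93.5, 201.9]), 83.6) 780
rest (array([ 553.7, -212.9]), array([110.8,  44.3]), 0.3) [-2.6  1.8 43.5 45.9]
```

View pics/topg.png

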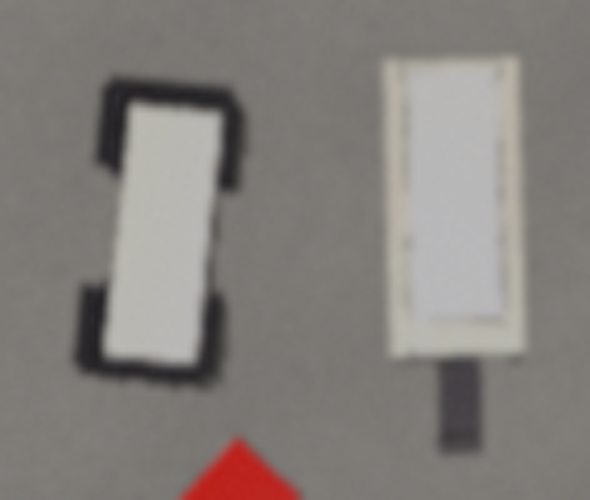

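The crop confirms it: the white slab sits in the aluminium gauge, whose channel runs along world x, with the dark stop at the near end. The measured sizes and heights match the description (gauge 90 wide, rail tops about 53 mm, rest 45 mm, pile top 38 mm). I'm moving to behind the slab's far end.

```bash
python3 -m pendant '[[48,-27,0,0,0,0.05],[96,-55,0,0,0,0.1],[144,-82,0,0,0,0.15],[192,-110,0,0,0,0.2],[240,-137,0,0,0,0.25]]' 0 40
python3 -m pendant '[[0,0,0,0,0,0],[0,0,0,0,0,0],[0,0,0,0,0,0],[0,0,0,0,0,0],[0,0,0,0,0,0]]'
```

```text
time_s: 0.72
tcp_pos: [0.3356, -0.3393, 0.2311]
ee_rot: [-180.0, 0.0, -0.1]
contact_force: [0.3, -0.5, 0.3]
opening: -0.0002
finger_force: 0.0
time_s: 1.35
tcp_pos: [0.3341, -0.3414, 0.2312]
ee_rot: [-180.0, 0.0, -0.1]
contact_force: [0.3, -1.3, -0.3]
opening: 0.0002
finger_force: 0.0
```

```bash
python3 -m pendant '[[36,-36,0,0,0,0],[73,-71,0,0,0,0],[110,-107,0,0,0,0],[146,-142,0,0,0,0],[183,-178,0,0,0,0]]'
python3 -m pendant '[[40,-40,0,0,0,0],[80,-80,0,0,0,0],[120,-120,20,0,0,0],[160,-155,60,0,0,0],[183,-178,100,0,0,0]]'
python3 -m pendant '[[0,0,10,0,0,0],[0,0,20,0,0,0],[0,0,25,0,0,0],[0,0,25,0,0,0],[0,0,25,0,0,0]]'
python3 - <<'E'
from h import *
from cell import ctrl
c=ctrl.capture("side");W=cloud(c);I=c["color"][165:245,190:320,::-1]
cv2.imwrite("pics/push.png",cv2.resize(I,None,fx=5,fy=5,interpolation=2))
E
```

```text
time_s: 1.98
tcp_pos: [0.5187, -0.162, 0.2313]
ee_rot: [180.0, -0.0, -0.1]
contact_force: [0.3, -0.4, 0.2]
opening: -0.0
finger_force: 0.0
time_s: 2.6
tcp_pos: [0.7024, 0.0163, 0.1301]
ee_rot: [180.0, -0.1, 0.0]
contact_force: [0.4, -0.6, 0.1]
opening: -0.0
finger_force: 0.0
time_s: 3.22
tcp_pos: [0.7009, 0.0145, 0.1075]
ee_rot: [180.0, -0.1, -0.1]
contact_force: [0.5, -0.7, -0.4]
opening: 0.0
finger_force: 0.0
```

View pics/push.png

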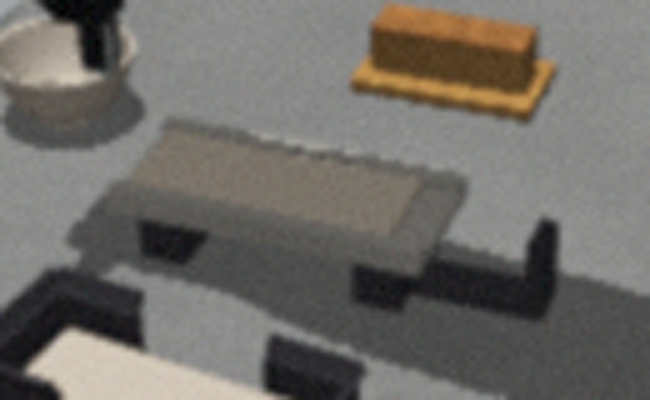

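The crop shows the shut fingers above the gauge's far end, around (95,60), and the slab in the channel clear of the stop at (545,265). Next I go down and push.

```bash
python3 -m pendant '[[0,0,20,0,0,0],[0,0,40,0,0,0],[0,0,52,0,0,0],[0,0,59,0,0,0],[0,0,59,0,0,0]]'
python3 -m pendant '[[-6,0,0,0,0,0],[-12,0,0,0,0,0],[-16,0,0,0,0,0],[-20,0,0,0,0,0],[-25,0,0,0,0,0]]'
python3 -m pendant '[[-7,0,0,0,0,0],[-14,0,0,0,0,0],[-21,0,0,0,0,0],[-28,0,0,0,0,0],[-35,0,0,0,0,0]]'
```

```text
time_s: 3.9
tcp_pos: [0.7007, 0.0151, 0.0472]
ee_rot: [-180.0, 0.0, -0.0]
contact_force: [0.9, 0.1, 0.5]
opening: 0.0002
finger_force: 0.0
time_s: 4.53
tcp_pos: [0.6757, 0.015, 0.0475]
ee_rot: [180.0, -0.0, -0.0]
contact_force: [1.0, -0.5, 0.6]
opening: -0.0001
finger_force: 0.5
time_s: 5.15
tcp_pos: [0.6402, 0.0151, 0.0473]
ee_rot: [-180.0, -0.0, -0.0]
contact_force: [0.9, -0.5, 0.4]
opening: -0.0001
finger_force: 0.5
```

```bash
python3 -m pendant '[[-6,0,0,0,0,0],[-12,0,0,0,0,0],[-18,0,0,0,0,0],[-23,0,0,0,0,0],[-27,0,0,0,0,0]]'
python3 -m pendant '[[-1,0,0,0,0,0],[-2,0,0,0,0,0],[-3,0,0,0,0,0],[-4,0,0,0,0,0],[-5,0,0,0,0,0]]'
python3 - <<'E'
from h import *
from cell import ctrl
c=ctrl.capture("side");W=cloud(c);I=c["color"][165:245,190:320,::-1]
cv2.imwrite("pics/push2.png",cv2.resize(I,None,fx=5,fy=5,interpolation=2))
E
```

```text
time_s: 5.78
tcp_pos: [0.6134, 0.0151, 0.0473]
ee_rot: [-180.0, 0.0, -0.0]
contact_force: [-0.1, 0.1, 1.0]
opening: 0.0001
finger_force: 0.5
time_s: 6.4
tcp_pos: [0.6087, 0.0151, 0.0473]
ee_rot: [180.0, -0.0, -0.0]
contact_force: [0.3, 0.1, 0.2]
opening: -0.0003
finger_force: 0.5
```

View pics/push2.png

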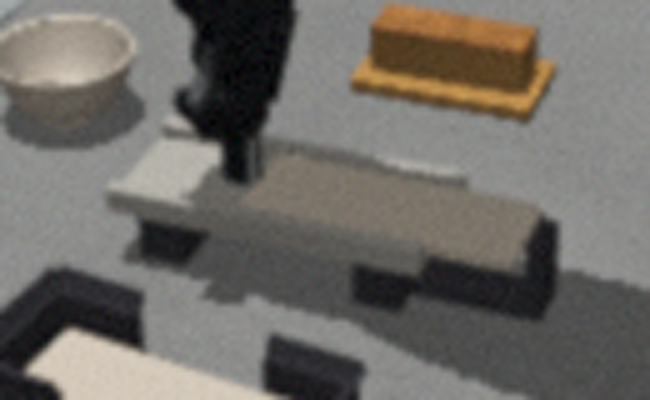

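The slab has slid out over the near end and its end, at about (540,215), is just short of the stop. I'll push the last few millimetres until the force rises.

```bash
python3 -m pendant '[[-0.6,0,0,0,0,0],[-1.2,0,0,0,0,0],[-1.8,0,0,0,0,0],[-2.4,0,0,0,0,0],[-3,0,0,0,0,0]]'
python3 -m pendant '[[-0.4,0,0,0,0,0],[-0.8,0,0,0,0,0],[-1.2,0,0,0,0,0],[-1.6,0,0,0,0,0],[-2,0,0,0,0,0]]'
```

```text
time_s: 7.08
tcp_pos: [0.6065, 0.0151, 0.0475]
ee_rot: [-180.0, -0.1, -0.0]
contact_force: [5.1, 0.6, 0.7]
opening: -0.0003
finger_force: 2.9
time_s: 7.7
tcp_pos: [0.6063, 0.015, 0.0482]
ee_rot: [-180.0, -0.3, -0.0]
contact_force: [12.1, 1.5, -0.6]
opening: -0.0002
finger_force: 5.6
```

The stop is reached: 12 N and no further motion. I back off, open and go down over the overhanging end.

```bash
python3 -m pendant '[[8,0,0,0,0,0],[8,0,-20,0,0,0],[8,0,-60,0,0,0],[8,0,-90,0,0,0],[8,0,-90,0,0,0]]' - 
python3 -m pendant '[[-40,0,0,0,0,0],[-80,0,0,0,0,0],[-120,0,0,0,0,0],[-150,0,0,0,0,0],[-162,0,0,0,0,0]]' 100
python3 - <<'E'
from h import *
from cell import ctrl
c=ctrl.capture("top");W=cloud(c);np.savez("top1.npz",**c)
print(ctrl.get_state()["tcp_pos"])
a,b,e,f=225,155,280,255
P=W[b:f,a:e].reshape(-1,3);C=c["color"][b:f,a:e].reshape(-1,3).astype(int)
m=(C.mean(1)>140)&(P[:,2]>.04)&(P[:,2]<.065)&(P[:,0]>.41);print(rect(P[m]),m.sum())
E
```

```text
time_s: 8.32
tcp_pos: [0.6125, 0.015, 0.1394]
ee_rot: [180.0, -0.2, -0.0]
contact_force: [-0.1, 0.5, -1.4]
opening: 0.0
finger_force: 0.0
time_s: 8.95
tcp_pos: [0.4478, 0.0153, 0.1366]
ee_rot: [-180.0, 0.1, -0.0]
contact_force: [0.7, 0.0, -0.1]
opening: 0.0853
finger_force: 0.0
[0.44740857 0.01531407 0.13675679]
(array([584.7,  13.9]), array([187.4,  89.5]), 0.8) 1404
```

```bash
python3 -m pendant '[[2,0,30,0,0,0],[2,0,60,0,0,0],[2,0,80,0,0,0],[2,0,100,0,0,0],[2,0,112,0,0,0]]'
python3 -m pendant '[[0,0,0,0,0,0],[0,0,0,0,0,0],[0,0,0,0,0,0],[0,0,0,0,0,0],[0,0,0,0,0,0]]' 55 60
python3 -m pendant '[[0,0,0,0,0,0],[0,0,0,0,0,0],[0,0,0,0,0,0],[0,0,0,0,0,0],[0,0,0,0,0,0]]' 55 80
python3 - <<'E'
from h import *
from cell import ctrl
c=ctrl.capture("side");I=c["color"][165:245,190:320,::-1]
cv2.imwrite("pics/grip.png",cv2.resize(I,None,fx=5,fy=5,interpolation=2))
E
```

```text
time_s: 9.62
tcp_pos: [0.452, 0.0151, 0.0239]
ee_rot: [-180.0, 0.1, -0.0]
contact_force: [0.0, -0.4, -0.4]
opening: 0.0851
finger_force: 0.0
time_s: 10.25
tcp_pos: [0.4521, 0.0145, 0.0259]
ee_rot: [179.9, -0.1, -0.0]
contact_force: [-0.6, -4.6, 0.4]
opening: 0.0605
finger_force: 64.8
time_s: 10.88
tcp_pos: [0.4521, 0.0145, 0.0259]
ee_rot: [179.9, -0.1, -0.0]
contact_force: [-0.9, -5.6, 1.1]
opening: 0.0602
finger_force: 85.9
```

View pics/grip.png

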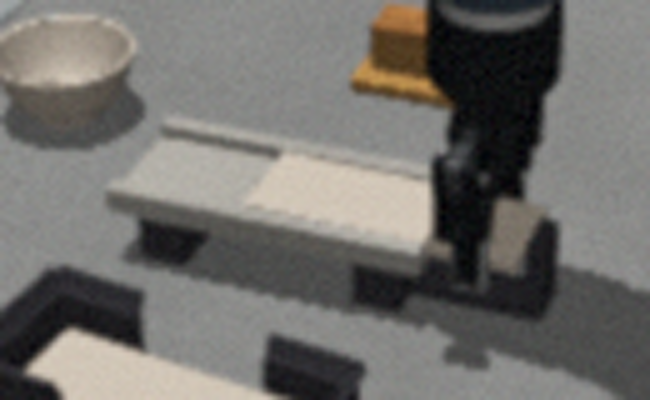

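The fingers hold the overhang at (470,240), with the slab end against the stop. Next I lift and check the slab in the hand.

```bash
python3 -m pendant '[[0,0,-8,0,0,0],[0,0,-20,0,0,0],[0,0,-40,0,0,0],[0,0,-65,0,0,0],[0,0,-90,0,0,0]]' 55 100
python3 -m pendant '[[0,30,0,0,0,0],[10,60,0,0,0,0],[20,95,0,0,0,0],[30,130,0,0,0,0],[35,160,0,0,0,0]]'
python3 -m pendant '[[0,0,0,0,0,0],[0,0,0,0,0,0],[0,0,0,0,0,0],[0,0,0,0,0,0],[0,0,0,0,0,0]]'
python3 - <<'E'
from h import *
from cell import ctrl
for n in("top","side"):
    c=ctrl.capture(n);W=cloud(c);I=c["color"].astype(int);z=W[...,2]
    m=(z>.10)&(z<.15)&(I.min(-1)>120)&(W[...,0]>.46)&(W[...,0]<.75)&(abs(W[...,1]+.145)<.08)
    P=W[m];print(n,len(P));
    if len(P)>20:
        print(rect(P)); A=np.c_[P[:,:2],np.ones(len(P))]
        k=np.linalg.lstsq(A,P[:,2],rcond=None)[0];print("slopes",k[:2],"z at tcp/far",[.487,-.145,1]@k,[.6,-.145,1]@k)
cv2.imwrite("pics/held.png",cv2.resize(c["color"][120:240,190:340,::-1],None,fx=5,fy=5,interpolation=2))
E
```

```text
time_s: 11.55
tcp_pos: [0.4517, 0.0155, 0.1169]
ee_rot: [-180.0, -0.0, 0.0]
contact_force: [1.0, 0.8, -1.9]
opening: 0.0597
finger_force: 108.4
time_s: 12.18
tcp_pos: [0.4873, -0.1459, 0.1162]
ee_rot: [-180.0, -0.1, -0.0]
contact_force: [-1.0, 0.5, -1.7]
opening: 0.0596
finger_force: 108.5
time_s: 12.8
tcp_pos: [0.4867, -0.1444, 0.1154]
ee_rot: [-180.0, -0.0, 0.0]
contact_force: [0.4, -0.1, -1.4]
opening: 0.0598
finger_force: 108.5
top 539
(array([ 568.8, -144.7]), array([ 61.5, 114.4]), 88.9)
slopes [-0.00150694  0.00584656] z at tcp/far 0.1418749668597987 0.14170468237648465
side 314
(array([ 571.3, -142.9]), array([118.4,  69.3]), 2.4)
slopes [-0.00470967 -0.00379213] z at tcp/far 0.14175912487505 0.14122693213709306
```

View pics/held.png

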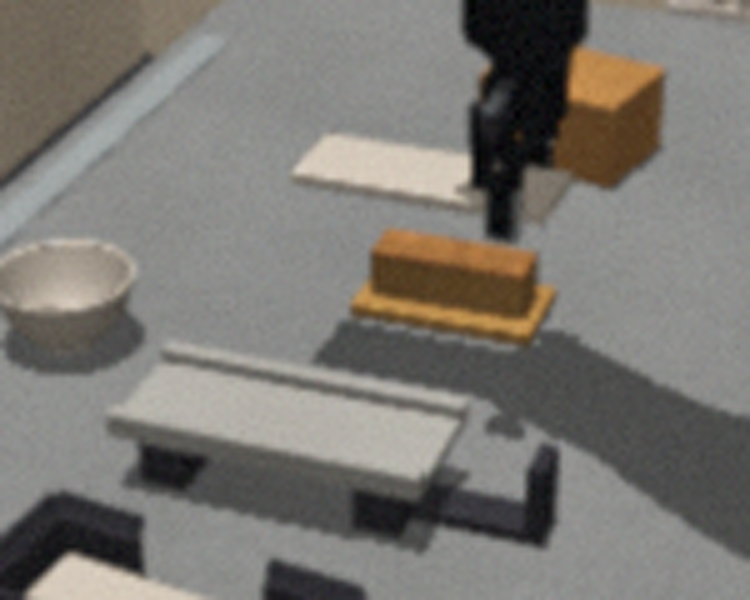

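The slab is held level by its end (in the crop it spans (295,165) to (570,190)) with its top 26 mm above the TCP. I carry it over the rest and lower it.

```bash
python3 -m pendant '[[2,15,0,0,0,0],[5,32,0,0,0,0],[8,50,0,0,0,0],[11,63,0,0,0,0],[11,69,0,0,0,0]]'
python3 -m pendant '[[0,0,15,0,0,0],[0,0,35,0,0,0],[0,0,55,0,0,0],[0,0,72,0,0,0],[0,0,82,0,0,0]]'
python3 -m pendant '[[0,0,1,0,0,0],[0,0,2,0,0,0],[0,0,3,0,0,0],[0,0,4,0,0,0],[0,0,5,0,0,0]]'
python3 -m pendant '[[0,0,0.5,0,0,0],[0,0,1,0,0,0],[0,0,1.5,0,0,0],[0,0,1.5,0,0,0],[0,0,1.5,0,0,0]]'
```

```text
time_s: 13.52
tcp_pos: [0.4978, -0.2151, 0.115]
ee_rot: [-180.0, 0.0, -0.1]
contact_force: [0.2, 0.3, -1.4]
opening: 0.0595
finger_force: 108.5
time_s: 14.15
tcp_pos: [0.4969, -0.2129, 0.0317]
ee_rot: [-179.9, 0.1, 0.0]
contact_force: [0.4, -0.0, -2.2]
opening: 0.0596
finger_force: 108.5
time_s: 14.78
tcp_pos: [0.4978, -0.2139, 0.0284]
ee_rot: [180.0, -0.0, -0.0]
contact_force: [-0.0, 0.1, -1.9]
opening: 0.0596
finger_force: 108.5
time_s: 15.4
tcp_pos: [0.4977, -0.2139, 0.0268]
ee_rot: [180.0, 0.0, -0.0]
contact_force: [-0.2, 0.5, -2.1]
opening: 0.06
finger_force: 108.5
```

```bash
python3 -m pendant '[[0,0,0.3,0,0,0],[0,0,0.6,0,0,0],[0,0,0.9,0,0,0],[0,0,1.2,0,0,0],[0,0,1.2,0,0,0]]'
python3 -m pendant '[[0,0,0.2,0,0,0],[0,0,0.4,0,0,0],[0,0,0.6,0,0,0],[0,0,0.8,0,0,0],[0,0,0.8,0,0,0]]'
```

```text
time_s: 16.02
tcp_pos: [0.4977, -0.2139, 0.0262]
ee_rot: [180.0, -0.0, -0.0]
contact_force: [-3.3, 1.0, 6.4]
opening: 0.0597
finger_force: 109.4
time_s: 16.65
tcp_pos: [0.4977, -0.2139, 0.0261]
ee_rot: [180.0, -0.1, -0.0]
contact_force: [-5.9, 3.3, 14.6]
opening: 0.0597
finger_force: 110.2
```

The slab is down on the cork (14 N). I release it, rise and measure it.

```bash
python3 -m pendant '[[0,0,-0.5,0,0,0],[0,0,-0.8,0,0,0],[0,0,-0.8,0,0,0],[0,0,-0.8,0,0,0],[0,0,-0.8,0,0,0]]' 100
python3 -m pendant '[[0,0,-15,0,0,0],[0,0,-40,0,0,0],[0,0,-70,0,0,0],[-20,0,-90,0,0,0],[-50,0,-90,0,0,0]]'
python3 - <<'E'
from h import *
from cell import ctrl
for n in("top","side"):
    c=ctrl.capture(n);W=cloud(c);I=c["color"].astype(int);z=W[...,2]
    m=(z>.042)&(z<.068)&(I.min(-1)>115)&(abs(W[...,0]-.555)<.12)&(abs(W[...,1]+.214)<.07)
    P=W[m];print(n,len(P),rect(P),np.median(P[:,2])); A=np.c_[P[:,:2],np.ones(len(P))]
    print("slopes",np.linalg.lstsq(A,P[:,2],rcond=None)[0][:2])
cv2.imwrite("pics/onrest.png",cv2.resize(c["color"][120:240,190:340,::-1],None,fx=5,fy=5,interpolation=2))
E
```

```text
time_s: 17.27
tcp_pos: [0.4977, -0.2139, 0.0255]
ee_rot: [-180.0, 0.0, -0.0]
contact_force: [0.2, -0.4, 0.6]
opening: 0.0856
finger_force: 0.0
time_s: 17.9
tcp_pos: [0.4484, -0.2145, 0.1181]
ee_rot: [179.9, -0.2, 0.0]
contact_force: [1.1, 0.3, -0.1]
opening: 0.0854
finger_force: 0.0
top 850 (array([ 555. , -211.2]), array([ 61.7, 165.6]), 89.9) 0.05275286770303682
slopes [-0.00333081 -0.00415725]
side 465 (array([ 555.9, -210.6]), array([ 70.4, 170.8]), 89.1) 0.05234622839463775
slopes [ 0.00236652 -0.00220137]
```

View pics/onrest.png

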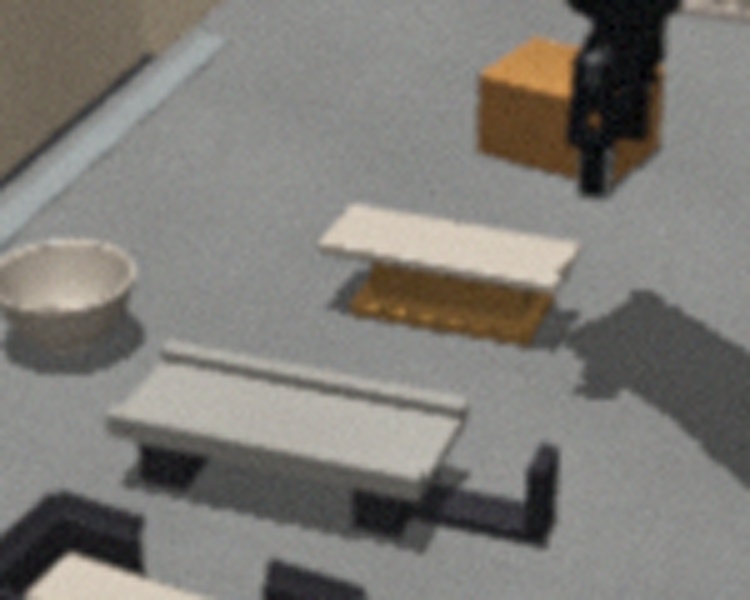

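The slab lies flat on the rest (top at 52.6 mm, level, centre about (0.555,-0.213)); in the crop it runs from (320,245) to (580,245). I now take it by its middle.

```bash
python3 -m pendant '[[20,0,0,0,0,0],[50,0,0,0,0,0],[80,-1,0,0,0,0],[98,-1,0,0,0,0],[106,-1,0,0,0,0]]'
python3 -m pendant '[[0,0,20,0,0,0],[0,0,45,0,0,0],[0,0,68,0,0,0],[0,0,82,0,0,0],[0,0,87,0,0,0]]'
python3 -m pendant '[[0,0,0,0,0,0],[0,0,0,0,0,0],[0,0,0,0,0,0],[0,0,0,0,0,0],[0,0,0,0,0,0]]' 55 60
python3 -m pendant '[[0,0,0,0,0,0],[0,0,0,0,0,0],[0,0,0,0,0,0],[0,0,0,0,0,0],[0,0,0,0,0,0]]' 55 80
python3 -m pendant '[[0,0,-8,0,0,0],[0,0,-25,0,0,0],[0,0,-50,0,0,0],[0,0,-75,0,0,0],[0,0,-100,0,0,0]]'
```

```text
time_s: 18.62
tcp_pos: [0.5548, -0.2128, 0.1158]
ee_rot: [180.0, -0.0, 0.0]
contact_force: [0.0, 1.0, 1.1]
opening: 0.0851
finger_force: 0.0
time_s: 19.25
tcp_pos: [0.5534, -0.2129, 0.0282]
ee_rot: [-180.0, 0.0, -0.0]
contact_force: [-0.5, -0.5, -0.5]
opening: 0.0854
finger_force: 0.0
time_s: 19.88
tcp_pos: [0.5542, -0.2132, 0.0297]
ee_rot: [179.9, -0.1, -0.0]
contact_force: [-0.8, 1.8, 5.4]
opening: 0.0608
finger_force: 65.7
time_s: 20.5
tcp_pos: [0.5542, -0.2132, 0.0298]
ee_rot: [179.9, -0.1, -0.0]
contact_force: [-1.2, 0.9, 8.5]
opening: 0.0601
finger_force: 84.4
time_s: 21.12
tcp_pos: [0.5535, -0.2128, 0.1296]
ee_rot: [-180.0, 0.0, -0.0]
contact_force: [-0.0, 0.4, -1.1]
opening: 0.0606
finger_force: 86.4
```

```bash
python3 -m pendant '[[1,-25,0,0,0,0],[2,-65,0,0,0,0],[3,-110,0,0,0,0],[5,-160,0,0,0,0.03],[6,-213,0,0,0,0.06]]'
python3 -m pendant '[[1,-50,0,0,0,0.01],[2,-100,0,0,0,0.02],[3,-145,0,0,0,0.03],[5,-180,0,0,0,0.04],[0,-201,0,0,0,0.052]]'
python3 -m pendant '[[0,0,0,0,0,0],[0,0,0,0,0,0],[0,0,0,0,0,0],[0,0,0,0,0,0],[0,0,0,0,0,0]]'
python3 - <<'E'
from h import *
from cell import ctrl
c=ctrl.capture("top");W=cloud(c);I=c["color"].astype(int);z=W[...,2]
m=(z>.13)&(z<.175)&(I.min(-1)>100)&(abs(W[...,0]-.57)<.13)&(abs(W[...,1]-.21)<.08)
P=W[m];print(len(P),rect(P),np.median(P[:,2]))
A=np.c_[P[:,:2],np.ones(len(P))];print("slopes",np.linalg.lstsq(A,P[:,2],rcond=None)[0][:2])
# rack and pile, finer, from first pictures
for n,b in(("top",(170,164,215,236)),("side",(180,215,268,275))):
    c=dict(np.load(n+"0.npz"));W=cloud(c)[b[1]:b[3],b[0]:b[2]].reshape(-1,3);br=c["color"][b[1]:b[3],b[0]:b[2]].reshape(-1,3).mean(1)
    a=np.radians(-6.4);R=np.array([[np.cos(a),np.sin(a)],[-np.sin(a),np.cos(a)]])
    for nm,m in(("pile",(br>150)&(abs(W[:,2]-.038)<.008)),("wall",(br<90)&(W[:,2]>.058)&(abs(W[:,0]-.565)<.12)&(abs(W[:,1]-.214)<.07))):
        Q=(W[m,:2]-[.5655,.2145])@R.T*1000
        # yaw via edges: mid-y as function of x
        xs=Q[:,0];lo,hi=np.percentile(xs,[1,99]);L=Q[xs<lo+(45 if nm=="wall" else 60)];H=Q[xs>hi-(45 if nm=="wall" else 60)]
        mid=lambda S:(np.percentile(S[:,1],3)+np.percentile(S[:,1],97))/2
        print(n,nm,len(Q),"x",lo.round(1),hi.round(1),"ymid lo/hi",mid(L).round(2),mid(H).round(2))
E
```

```text
time_s: 21.75
tcp_pos: [0.5596, 0.0015, 0.1289]
ee_rot: [180.0, -0.0, -3.5]
contact_force: [1.5, -0.3, -1.7]
opening: 0.06
finger_force: 86.5
time_s: 22.38
tcp_pos: [0.5719, 0.0902, 0.1284]
ee_rot: [-177.2, 0.2, -0.7]
contact_force: [0.5, -0.3, -2.0]
opening: 0.06
finger_force: 86.6
time_s: 23.0
tcp_pos: [0.5715, 0.091, 0.1286]
ee_rot: [-177.2, 0.1, -0.6]
contact_force: [-0.2, 0.2, -1.5]
opening: 0.0603
finger_force: 86.6
0 (array([0., 0.]), array([0., 0.]), 0.0) nan
slopes [0. 0.]
top pile 866 x -82.9 80.9 ymid lo/hi -0.89 -0.86
top wall 333 x -99.2 99.5 ymid lo/hi -0.8 -0.31
side pile 718 x -74.7 80.2 ymid lo/hi -2.84 -0.37
side wall 430 x -99.9 99.7 ymid lo/hi 1.57 2.17
  return _methods._mean(a, axis=axis, dtype=dtype,
  ret = ret.dtype.type(ret / rcount)
```

The last joint ran to its range limit. The slab is the same turned half round, so I level the tool and turn it the other way.

```bash
python3 -m pendant '[[0,0,0,-0.01,0,-0.03],[0,0,0,-0.025,0,-0.06],[0,0,0,-0.04,0,-0.1],[0,0,0,-0.049,0,-0.15],[0,0,0,-0.049,0,-0.15]]'
python3 - <<'E'
from cell import ctrl
s=ctrl.get_state();print(s["q"],s["ee_rot"],s["tcp_pos"])
E
```

```text
time_s: 23.68
tcp_pos: [0.5715, 0.0913, 0.1286]
ee_rot: [180.0, -0.1, 8.0]
contact_force: [0.1, -0.2, -2.0]
opening: 0.0605
finger_force: 86.6
[ 7.76418791e-01  2.02476330e+01 -6.17786456e+00  6.34981372e+01
 -1.75420240e-02  1.72758102e+02] [ 1.79972971e+02 -7.35447643e-02  8.01832287e+00] [0.57151899 0.09126261 0.12862565]
```

```bash
python3 -m pendant '[[0,0,0,0,0,-0.16],[0,0,0,0,0,-0.34],[0,0,0,0,0,-0.52],[0,0,0,0,0,-0.7],[0,0,0,0,0,-0.88]]'
python3 -m pendant '[[0,0,0,0,0,-0.18],[0,0,0,0,0,-0.36],[0,0,0,0,0,-0.54],[0,0,0,0,0,-0.72],[0,0,0,0,0,-0.9]]'
python3 -m pendant '[[0,0,0,0,0,-0.18],[0,0,0,0,0,-0.36],[0,0,0,0,0,-0.54],[0,0,0,0,0,-0.72],[0,0,0,0,0,-0.88]]'
python3 -m pendant '[[0,0,0,0,0,-0.1],[0,0,0,0,0,-0.18],[0,0,0,0,0,-0.23],[0,0,0,0,0,-0.23],[0,0,0,0,0,-0.23]]'
```

```text
time_s: 24.3
tcp_pos: [0.5715, 0.091, 0.1286]
ee_rot: [179.9, -0.0, 58.7]
contact_force: [0.2, 0.3, -1.3]
opening: 0.06
finger_force: 86.6
time_s: 24.92
tcp_pos: [0.5716, 0.091, 0.1286]
ee_rot: [179.9, 0.0, 110.2]
contact_force: [0.1, -1.1, -2.6]
opening: 0.0602
finger_force: 86.6
time_s: 25.55
tcp_pos: [0.5715, 0.091, 0.1286]
ee_rot: [180.0, 0.1, 160.6]
contact_force: [0.9, -0.6, -1.1]
opening: 0.0602
finger_force: 86.6
time_s: 26.18
tcp_pos: [0.5715, 0.091, 0.1286]
ee_rot: [180.0, 0.1, 173.5]
contact_force: [0.1, -0.2, -2.4]
opening: 0.06
finger_force: 86.6
```

```bash
python3 -m pendant '[[4,25,0,0,0,0],[8,55,0,0,0,0],[14,85,0,0,0,0],[19.5,110,0,0,0,0],[19.5,122,0,0,0,0]]'
python3 -m pendant '[[0,0,0,0,0,0],[0,0,0,0,0,0],[0,0,0,0,0,0],[0,0,0,0,0,0],[0,0,0,0,0,0]]'
python3 - <<'E'
from h import *
from cell import ctrl
for n in("top","side"):
    c=ctrl.capture(n);W=cloud(c);I=c["color"].astype(int);z=W[...,2]
    m=(z>.135)&(z<.17)&(I.min(-1)>70)&(abs(W[...,0]-.57)<.13)&(abs(W[...,1]-.21)<.08)
    P=W[m];print(n,len(P))
    if len(P)<50: continue
    print(rect(P),np.median(P[:,2]))
    a=np.radians(-6.4);R=np.array([[np.cos(a),np.sin(a)],[-np.sin(a),np.cos(a)]]);Q=(P[:,:2]-[.5655,.2145])@R.T*1000
    print("rack frame x",np.percentile(Q[:,0],[.5,99.5]),"y lo end",np.percentile(Q[Q[:,0]<-45,1],[3,97]),"y hi",np.percentile(Q[Q[:,0]>45,1],[3,97]))
    A=np.c_[P[:,:2],np.ones(len(P))];print("slopes",np.linalg.lstsq(A,P[:,2],rcond=None)[0][:2])
cv2.imwrite("pics/overrack.png",cv2.resize(c["color"][140:290,150:300,::-1],None,fx=4,fy=4,interpolation=2))
E
```

```text
time_s: 26.8
tcp_pos: [0.5657, 0.2156, 0.1286]
ee_rot: [180.0, 0.1, 173.6]
contact_force: [0.5, -0.3, -1.9]
opening: 0.06
finger_force: 86.6
time_s: 27.42
tcp_pos: [0.566, 0.2141, 0.1287]
ee_rot: [180.0, 0.1, 173.5]
contact_force: [-0.3, 0.3, -1.5]
opening: 0.0598
finger_force: 86.6
top 442
(array([562.9, 213.1]), array([ 60.3, 166.9]), 84.1) 0.15195137463716923
rack frame x [-85.14054304  80.5691372 ] y lo end [-29.99457457  -6.93206782] y hi [-30.54528052  20.79245574]
slopes [0.00106617 0.00126807]
side 843
(array([563.4, 217.3]), array([ 87. , 172.3]), 84.6) 0.15131773172819415
rack frame x [-88.02494117  82.42710932] y lo end [-27.03487538  33.83929056] y hi [-6.26843065 33.69006925]
slopes [ 0.00344226 -0.03669898]
```

View pics/overrack.png

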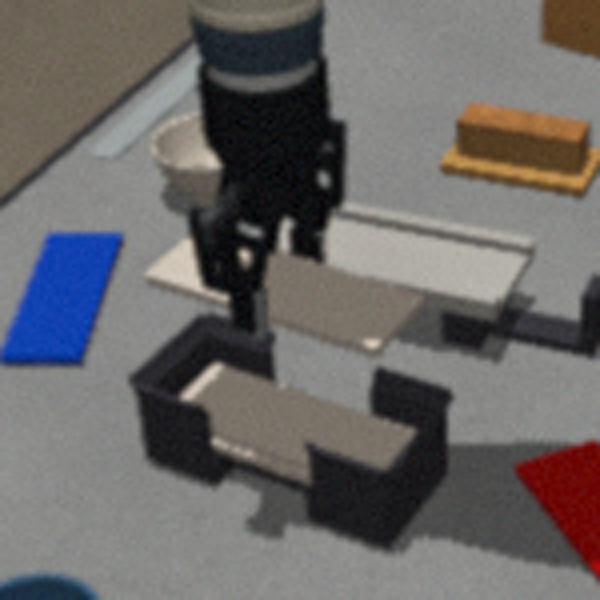

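The crop shows the slab held level and parallel above the rack, which holds two white slabs; the red look-alike (560,500) and the blue one (60,300) are well clear. The slab sits about 2.5 mm short along the rack's x. I correct that and go down in stages.

```bash
python3 -m pendant '[[-2.5,0,10,0,0,0],[-2.5,0,28,0,0,0],[-2.5,0,46,0,0,0],[-2.5,0,60,0,0,0],[-2.5,0,66,0,0,0]]'
python3 -m pendant '[[0,0,4,0,0,0],[0,0,8,0,0,0],[0,0,12,0,0,0],[0,0,15,0,0,0],[0,0,18,0,0,0]]'
python3 -m pendant '[[0,0,2,0,0,0],[0,0,4,0,0,0],[0,0,6,0,0,0],[0,0,8,0,0,0],[0,0,10,0,0,0]]'
```

```text
time_s: 28.15
tcp_pos: [0.5681, 0.2141, 0.0614]
ee_rot: [-180.0, -0.0, 173.5]
contact_force: [1.3, 0.0, -1.0]
opening: 0.0602
finger_force: 86.6
time_s: 28.78
tcp_pos: [0.5686, 0.2142, 0.0445]
ee_rot: [180.0, 0.1, 173.5]
contact_force: [-0.4, -0.0, -1.3]
opening: 0.0599
finger_force: 86.6
time_s: 29.4
tcp_pos: [0.5685, 0.2142, 0.0345]
ee_rot: [180.0, 0.1, 173.5]
contact_force: [-0.6, -0.8, -0.8]
opening: 0.0603
finger_force: 86.6
```

Slab underside is at about 50 mm, inside the walls and touching nothing. I continue gently.

```bash
python3 -m pendant '[[0,0,1.5,0,0,0],[0,0,3,0,0,0],[0,0,4.5,0,0,0],[0,0,6,0,0,0],[0,0,7.5,0,0,0]]'
python3 -m pendant '[[0,0,0.6,0,0,0],[0,0,1.2,0,0,0],[0,0,1.8,0,0,0],[0,0,2.2,0,0,0],[0,0,2.5,0,0,0]]'
```

```text
time_s: 30.02
tcp_pos: [0.5688, 0.2129, 0.0316]
ee_rot: [-179.9, 0.3, 173.5]
contact_force: [-16.6, -7.8, 52.3]
opening: 0.0599
finger_force: 114.1
time_s: 30.65
tcp_pos: [0.5689, 0.2129, 0.0314]
ee_rot: [-179.9, 0.4, 173.5]
contact_force: [-21.6, -9.1, 64.9]
opening: 0.06
finger_force: 120.5
```

Contact came too early, with the slab underside at about 47 mm. The fingertips are probably sitting on the edge of pile_top. I read the moment and back off.

```bash
python3 - <<'E'
from cell import ctrl
s=ctrl.get_state();print(s["wrist_torque"],s["contact_force"])
E
python3 -m pendant '[[0,0,-4,0,0,0],[0,0,-8,0,0,0],[0,0,-12,0,0,0],[0,0,-14,0,0,0],[0,0,-14,0,0,0]]'
python3 - <<'E'
from h import *
from cell import ctrl
s=ctrl.get_state();print(s["wrist_torque"])
for n in("top","side"):
    c=ctrl.capture(n);np.savez(n+"2.npz",**c);W=cloud(c);I=c["color"].astype(int)
    a=np.radians(-6.4);R=np.array([[np.cos(a),np.sin(a)],[-np.sin(a),np.cos(a)]])
    Q=(W[...,:2]-[.5655,.2145])@R.T*1000;z=W[...,2]*1000
    m=(I.min(-1)>70)&(abs(Q[...,0])<100)&(abs(Q[...,1])<45)&(z>45)&(z<85);P=np.c_[Q[m],z[m]]
    print(n,len(P),np.percentile(P[:,0],[.5,99.5]),"z",np.median(P[:,2]));A=np.c_[P[:,:2],np.ones(len(P))];print("slopes",np.linalg.lstsq(A,P[:,2],rcond=None)[0])
cv2.imwrite("pics/inrack.png",cv2.resize(c["color"][195:285,170:280,::-1],None,fx=6,fy=6,interpolation=2))
E
```

```text
[-3.86182037  4.74570454 -0.63977342] [-21.62077721  -9.08945791  64.9018963 ]
time_s: 31.28
tcp_pos: [0.5685, 0.2142, 0.0383]
ee_rot: [180.0, 0.0, 173.5]
contact_force: [-0.3, 0.4, -1.4]
opening: 0.0602
finger_force: 86.6
[-0.01621107 -0.00806352 -0.0256395 ]
top 380 [-82.30778046  99.34312062] z 61.176684552522325
slopes [-7.65277349e-03  3.98178074e-02  6.17756873e+01]
side 800 [-86.25570699  98.67135412] z 60.907144018625054
slopes [ 2.41439685e-03 -3.02390167e-02  6.11194762e+01]
```

View pics/inrack.png

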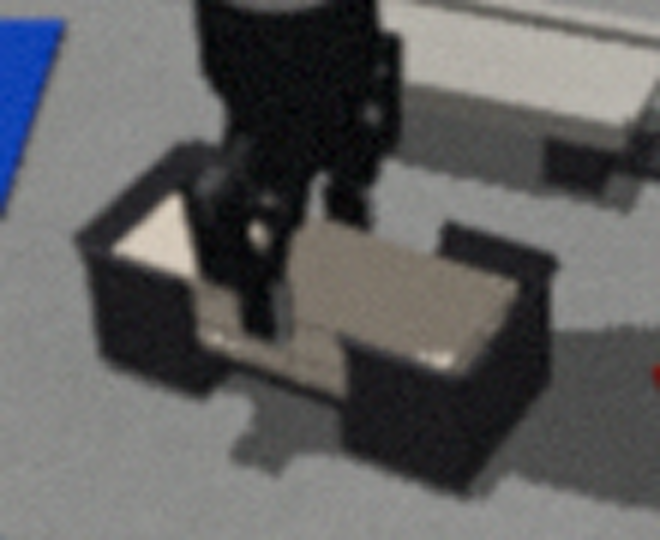

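The crop shows the slab inside the flared walls, with the near (+y) finger clear of the pile. The moment puts the contact on the -y finger: its tip stands on pile_top's edge. I shift 1.5 mm to rack -y and ease the grip so the pads don't bulge below the slab.

```bash
python3 -m pendant '[[0,-0.5,0,0,0,0],[0,-1,0,0,0,0],[0,-1.5,0,0,0,0],[0,-1.5,0,0,0,0],[0,-1.5,0,0,0,0]]' 55 25
python3 -m pendant '[[0,0,1,0,0,0],[0,0,2,0,0,0],[0,0,3,0,0,0],[0,0,4,0,0,0],[0,0,5,0,0,0]]'
python3 -m pendant '[[0,0,0.5,0,0,0],[0,0,1,0,0,0],[0,0,1.5,0,0,0],[0,0,2,0,0,0],[0,0,2.5,0,0,0]]'
python3 - <<'E'
from cell import ctrl
s=ctrl.get_state();print(s["wrist_torque"],s["contact_force"])
E
```

```text
time_s: 32.0
tcp_pos: [0.5684, 0.2127, 0.0386]
ee_rot: [180.0, 0.1, 173.5]
contact_force: [0.3, -0.4, -1.9]
opening: 0.0596
finger_force: 86.6
time_s: 32.62
tcp_pos: [0.5683, 0.2127, 0.0335]
ee_rot: [180.0, 0.1, 173.5]
contact_force: [0.7, 0.7, -1.6]
opening: 0.0599
finger_force: 86.6
time_s: 33.25
tcp_pos: [0.5685, 0.2126, 0.0326]
ee_rot: [180.0, 0.2, 173.5]
contact_force: [-5.0, -1.7, 16.2]
opening: 0.0599
finger_force: 96.3
[-0.7834382   1.16311469 -0.13224497] [-5.04513503 -1.67401107 16.24038623]
```

Still the -y finger, and the grip did not ease. I lift a little, shift further -y, and reset the grip with a different opening target so that it eases.

```bash
python3 -m pendant '[[0,0,-2,0,0,0],[0,0,-4,0,0,0],[0,-1,-4,0,0,0],[0,-2,-4,0,0,0],[0,-2,-4,0,0,0]]' 64 40
python3 -m pendant '[[0,0,0.8,0,0,0],[0,0,1.6,0,0,0],[0,0,2.4,0,0,0],[0,0,3.2,0,0,0],[0,0,4,0,0,0]]'
python3 - <<'E'
from cell import ctrl
s=ctrl.get_state();print(s["wrist_torque"],s["contact_force"])
E
```

```text
time_s: 33.88
tcp_pos: [0.568, 0.2105, 0.0349]
ee_rot: [180.0, 0.1, 173.5]
contact_force: [0.0, 0.2, -2.3]
opening: 0.0601
finger_force: 86.6
time_s: 34.5
tcp_pos: [0.5684, 0.2109, 0.0325]
ee_rot: [179.9, 0.1, 173.5]
contact_force: [-4.9, -2.2, 16.2]
opening: 0.0603
finger_force: 97.8
[0.14774198 1.04163767 0.12918092] [-4.89877058 -2.17683779 16.16488564]
```

Now the +y finger is touching, so the pile is centred near y = 0.2118. The loaded pads stand about 60 mm apart below the slab, which is narrower than the pile. The cure is to set the slab back on the rest and grip it about 12 mm higher on the fingers, so that the tips don't reach below its underside.

```bash
python3 -m pendant '[[0,0.5,-8,0,0,0],[0,0.5,-22,0,0,0],[0,0.5,-40,0,0,0],[0,0.5,-58,0,0,0],[0,0.5,-70,0,0,0]]'
python3 -m pendant '[[-3,-30,0,0,0,0],[-7,-80,0,0,0,0],[-11,-135,0,0,0,0],[-15,-190,0,0,0,0],[-20,-245,0,0,0,0]]'
python3 -m pendant '[[-4,-50,0,0,0,0],[-8,-100,0,0,0,0],[-11,-140,0,0,0,0],[-14,-165,0,0,0,0],[-14,-178,0,0,0,0]]'
python3 -m pendant '[[0,0,12,0,0,0],[0,0,30,0,0,0],[0,0,48,0,0,0],[0,0,60,0,0,0],[0,0,65,0,0,0]]'
```

```text
time_s: 35.12
tcp_pos: [0.5684, 0.2113, 0.1025]
ee_rot: [180.0, 0.1, 173.5]
contact_force: [0.8, -0.1, -0.8]
opening: 0.06
finger_force: 86.6
time_s: 35.75
tcp_pos: [0.5601, -0.0362, 0.1015]
ee_rot: [180.0, 0.1, 173.5]
contact_force: [0.3, -0.2, -1.5]
opening: 0.06
finger_force: 86.6
time_s: 36.38
tcp_pos: [0.554, -0.2143, 0.1011]
ee_rot: [180.0, 0.1, 173.5]
contact_force: [0.9, -0.3, -1.2]
opening: 0.0598
finger_force: 86.6
time_s: 37.0
tcp_pos: [0.554, -0.212, 0.0352]
ee_rot: [180.0, 0.0, 173.6]
contact_force: [0.9, 0.1, -0.7]
opening: 0.0599
finger_force: 86.6
```

```bash
python3 -m pendant '[[0,0,1.4,0,0,0],[0,0,2.8,0,0,0],[0,0,4.2,0,0,0],[0,0,5.2,0,0,0],[0,0,6,0,0,0]]'
python3 -m pendant '[[0,0,0,0,0,0],[0,0,0,0,0,0],[0,0,0,0,0,0],[0,0,-6,0,0,0],[2.5,0,-11.5,0,0,0]]' 100
python3 -m pendant '[[0,0,0,0,0,0],[0,0,0,0,0,0],[0,0,0,0,0,0],[0,0,0,0,0,0],[0,0,0,0,0,0]]' 62 30
python3 -m pendant '[[0,0,0,0,0,0],[0,0,-2,0,0,0],[0,0,-5,0,0,0],[0,0,-9,0,0,0],[0,0,-14,0,0,0]]'
```

```text
time_s: 37.62
tcp_pos: [0.5543, -0.213, 0.0301]
ee_rot: [180.0, 0.1, 173.5]
contact_force: [0.1, -0.4, -1.3]
opening: 0.0597
finger_force: 86.6
time_s: 38.25
tcp_pos: [0.5519, -0.2128, 0.0421]
ee_rot: [180.0, 0.1, 173.5]
contact_force: [1.3, 0.3, 0.7]
opening: 0.0855
finger_force: 0.0
time_s: 38.88
tcp_pos: [0.5519, -0.2127, 0.0421]
ee_rot: [-180.0, 0.1, 173.5]
contact_force: [-1.9, 0.8, 6.4]
opening: 0.0609
finger_force: 31.5
time_s: 39.5
tcp_pos: [0.5517, -0.2127, 0.0557]
ee_rot: [180.0, 0.1, 173.5]
contact_force: [0.2, 0.1, -1.6]
opening: 0.0611
finger_force: 33.0
```

```bash
python3 -m pendant '[[0,0,-12,0,0,0],[0,0,-25,0,0,0],[0,0,-40,0,0,0],[0,0,-55,0,0,0],[0,0,-65,0,0,0]]'
python3 -m pendant '[[3,30,0,0,0,0],[7,80,0,0,0,0],[11,135,0,0,0,0],[15,190,0,0,0,0],[20,245,0,0,0,0]]'
python3 -m pendant '[[4,50,0,0,0,0],[8,100,0,0,0,0],[11,140,0,0,0,0],[14,165,0,0,0,0],[14,178.5,0,0,0,0]]'
python3 -m pendant '[[0,0,0,0,0,0],[0,0,0,0,0,0],[0,0,0,0,0,0],[0,0,0,0,0,0],[0,0,0,0,0,0]]'
python3 - <<'E'
from h import *
from cell import ctrl
for n in("top","side"):
    c=ctrl.capture(n);W=cloud(c);I=c["color"].astype(int)
    a=np.radians(-6.4);R=np.array([[np.cos(a),np.sin(a)],[-np.sin(a),np.cos(a)]])
    Q=(W[...,:2]-[.5655,.2145])@R.T*1000;z=W[...,2]*1000
    m=(I.min(-1)>70)&(abs(Q[...,0])<110)&(abs(Q[...,1])<45)&(z>118)&(z<145);P=np.c_[Q[m],z[m]]
    print(n,len(P),np.percentile(P[:,0],[.5,99.5]),"z",np.median(P[:,2]),rect(W[m]))
    A=np.c_[P[:,:2],np.ones(len(P))];print("slopes",np.linalg.lstsq(A,P[:,2],rcond=None)[0])
E
```

```text
time_s: 40.12
tcp_pos: [0.552, -0.2128, 0.122]
ee_rot: [-180.0, 0.1, 173.5]
contact_force: [-0.1, -0.3, -1.8]
opening: 0.0608
finger_force: 33.0
time_s: 40.75
tcp_pos: [0.5594, 0.0347, 0.121]
ee_rot: [180.0, 0.1, 173.5]
contact_force: [0.1, 0.6, -1.4]
opening: 0.0608
finger_force: 33.0
time_s: 41.38
tcp_pos: [0.5654, 0.2132, 0.1207]
ee_rot: [180.0, 0.1, 173.6]
contact_force: [0.2, -0.2, -1.4]
opening: 0.0608
finger_force: 33.1
time_s: 42.0
tcp_pos: [0.5657, 0.2116, 0.1207]
ee_rot: [180.0, 0.1, 173.5]
contact_force: [0.0, -0.2, -1.9]
opening: 0.0608
finger_force: 33.1
top 446 [-82.17097391  83.0039564 ] z 131.32970610153558 (array([568.3, 193.9]), array([173.4,  57.2]), 6.5)
slopes [-7.05172342e-03  4.62475751e-03  1.31637442e+02]
side 843 [-85.45328967  83.65330357] z 131.22012240714488 (array([564.5, 217.7]), array([ 78.1, 172.7]), 86.8)
slopes [ 3.98694220e-03 -2.22551980e-02  1.31097466e+02]
```

The slab is level and centred, with its underside about 3 mm above the TCP. I go down again.

```bash
python3 -m pendant '[[0,0,10,0,0,0],[0,0,25,0,0,0],[0,0,42,0,0,0],[0,0,53,0,0,0],[0,0,58,0,0,0]]'
python3 -m pendant '[[0,0,4,0,0,0],[0,0,8,0,0,0],[0,0,12,0,0,0],[0,0,16,0,0,0],[0,0,19,0,0,0]]'
python3 -m pendant '[[0,0,1,0,0,0],[0,0,2,0,0,0],[0,0,3,0,0,0],[0,0,4,0,0,0],[0,0,5,0,0,0]]'
```

```text
time_s: 42.72
tcp_pos: [0.5653, 0.2119, 0.0614]
ee_rot: [-180.0, -0.0, 173.5]
contact_force: [-0.2, -0.3, -1.4]
opening: 0.0607
finger_force: 33.1
time_s: 43.35
tcp_pos: [0.5657, 0.2119, 0.0434]
ee_rot: [180.0, 0.1, 173.5]
contact_force: [0.5, -0.2, -1.6]
opening: 0.0608
finger_force: 33.1
time_s: 43.98
tcp_pos: [0.5658, 0.2119, 0.0386]
ee_rot: [180.0, 0.1, 173.5]
contact_force: [0.3, 0.2, -1.4]
opening: 0.0611
finger_force: 33.1
```

```bash
python3 -m pendant '[[0,0,0.5,0,0,0],[0,0,1,0,0,0],[0,0,1.5,0,0,0],[0,0,2,0,0,0],[0,0,2.5,0,0,0]]'
python3 -m pendant '[[0,0,0.3,0,0,0],[0,0,0.6,0,0,0],[0,0,0.9,0,0,0],[0,0,1.2,0,0,0],[0,0,1.2,0,0,0]]'
```

```text
time_s: 44.6
tcp_pos: [0.5657, 0.2119, 0.0361]
ee_rot: [180.0, 0.1, 173.5]
contact_force: [-0.2, 0.7, -1.0]
opening: 0.0611
finger_force: 33.1
time_s: 45.22
tcp_pos: [0.5658, 0.2119, 0.0352]
ee_rot: [180.0, 0.1, 173.5]
contact_force: [-2.0, -0.6, 2.9]
opening: 0.061
finger_force: 33.5
```

Contact is at the predicted height. I press slightly, release and rise.

```bash
python3 -m pendant '[[0,0,0.3,0,0,0],[0,0,0.5,0,0,0],[0,0,0.5,0,0,0],[0,0,0.5,0,0,0],[0,0,0.5,0,0,0]]'
python3 -m pendant '[[0,0,0,0,0,0],[0,0,0,0,0,0],[0,0,0,0,0,0],[0,0,0,0,0,0],[0,0,0,0,0,0]]' 95
python3 -m pendant '[[0,0,-15,0,0,0],[0,0,-40,0,0,0],[0,0,-70,0,0,0],[0,0,-100,0,0,0],[30,0,-130,0,0,0]]'
python3 -m pendant '[[50,0,0,0,0,0],[100,0,0,0,0,0],[130,0,0,0,0,0],[150,0,0,0,0,0],[150,0,0,0,0,0]]'
python3 - <<'E'
from h import *
from cell import ctrl
for n in("top","side"):
    c=ctrl.capture(n);W=cloud(c);I=c["color"].astype(int)
    a=np.radians(-6.4);R=np.array([[np.cos(a),np.sin(a)],[-np.sin(a),np.cos(a)]])
    Q=(W[...,:2]-[.5655,.2145])@R.T*1000;z=W[...,2]*1000
    m=(I.min(-1)>100)&(abs(Q[...,0])<95)&(abs(Q[...,1])<38)&(z>36)&(z<60);P=np.c_[Q[m],z[m]]
    if len(P)<50: print(n,len(P));continue
    print(n,len(P),"z",np.median(P[:,2]),rect(W[m]))
    A=np.c_[P[:,:2],np.ones(len(P))];print("slopes",np.linalg.lstsq(A,P[:,2],rcond=None)[0])
cv2.imwrite("pics/final.png",cv2.resize(c["color"][195:285,170:280,::-1],None,fx=6,fy=6,interpolation=2))
E
```

```text
time_s: 45.85
tcp_pos: [0.5658, 0.212, 0.0351]
ee_rot: [180.0, 0.1, 173.5]
contact_force: [-4.5, -0.3, 7.5]
opening: 0.0605
finger_force: 34.0
time_s: 46.48
tcp_pos: [0.5657, 0.2119, 0.0343]
ee_rot: [180.0, 0.1, 173.5]
contact_force: [0.8, -0.1, 0.1]
opening: 0.081
finger_force: 0.0
time_s: 47.1
tcp_pos: [0.5367, 0.2151, 0.1661]
ee_rot: [180.0, 0.2, 173.5]
contact_force: [0.7, 0.0, -1.4]
opening: 0.0807
finger_force: 0.0
time_s: 47.72
tcp_pos: [0.3862, 0.2325, 0.1651]
ee_rot: [180.0, 0.1, 173.6]
contact_force: [0.4, 0.3, 0.2]
opening: 0.0813
finger_force: 0.0
top 923 z 46.07582114940736 (array([564.2, 211.9]), array([ 65.9, 168.5]), 83.5)
slopes [-2.15831860e-03  1.51097042e-03  4.60158828e+01]
side 900 z 45.66591713364892 (array([566.1, 212.4]), array([ 69.9, 182.8]), 83.5)
slopes [-2.46596824e-03  3.17827241e-04  4.55359982e+01]
```

The top face is at 46 mm (38 + 8), level and centred in the rack, and the gripper is well clear. Handing in.

```bash
python3 -c "
from cell import ctrl
print(ctrl.sign_off())"
```

```text
the job is handed in; nothing more can be done
None
```

The slab was slid to the stop, laid on the rest, then stacked flat in the rack on the two slabs (top at 46 mm, level) and handed in at about 48 s. On the first lowering the fingertips landed on pile_top's edge (wrist force about 65 N), so I laid the slab back on the rest and regripped it higher before stacking it.

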